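# Tilt the handled fixings case out of the packed rack

## Task

Take the middle case, the one with the upright carrying handle, out of the packed row in the wooden rack: tilt its top forward out from under the rack's top board while its foot is still behind the front lip, then pull it free. Stand it upright in the middle of the square white board lying on the bench and let go, leaving the two cases next to it standing in their places in the rack.

Things in the scene. Friction and masses are not known exactly. Their poses are not given: they have to be found in the camera images.
- case_mid (a point): Centre of the grey case with the upright handle, middle of five in a wooden rack: body 80 deep (x) x 46 thick (y) x 150 mm high, 0.2 to 0.45 kg. z up; y along the row; +x to the rack's rear, away from the robot. The black arched handle on its lid, 34 (x) x 16 (y) x 55 mm high, spans 75 to 130 mm above this point, its middle at x = -20 mm; pinch it across the 16 mm. Other lids: level, knobs up to 12 mm.
- board_top (a point): Centre of the top face of a white square board, 180 x 180 x 12 mm, lying fixed on the bench to the left or the right of the rack. z is up, x and y run along its sides.
- case_l_mid (a point): Centre of the handle-less grey case next to the handled one on its +y side: same body and axes, 2 mm gap. Both stand on the floor (12 mm above the bench) of the fixed rack, which is turned as they are. Its front lip, 10 mm thick, rises 34 mm above that floor, 1 to 5 mm in front of the cases; a like lip stands 10 to 13 mm behind them.
- case_r_mid (a point): The same on the -y side. The rack's 12 mm top board, underside 28 mm above the lids, covers the rear from x = +10 mm (from the cases' centres) backwards, so a straight lift is stopped before the foot clears the lip. Tilted 25 degrees forward about the front lip's top edge, a case clears the top board and slides out along its own tilted upright axis.
There are look-alikes about, which are no part of the job. What is shaped like the part that bears case_mid but red is not meant.

How it is judged:
By the outcome, as a careful person would: the job done as asked, in the order asked, and still so for the second after the job is handed in, with the robot touching nothing.
It also fails if it takes over 40 s, if anything falls off the work surface, if the arm or the gripper's body presses on something with over 40 N, if the wrist force passes 120 N, or if a joint passes its speed limit or range.

## Robot

A 7-joint arm with a two-finger parallel gripper is mounted at the origin on the work surface. World frame = base frame: x ahead of the robot, y to its left, z up, the work surface at z = 0. Lengths are in m, angles in rad, forces in N, time in s.
With the tool pointing down it reaches from about 0.425 to 0.825 m from the base axis. Payload 3.6 kg.
Tool frame: the origin (TCP) lies between the finger pads; the fingertips stand bot.tcp_to_tips ahead of it and the grasp point (between the pads) lies 3 mm ahead of it (bot.tcp_to_tips is the distance from the TCP to the fingertips, in m); z points along the fingers, y is the line along which they close (so a half turn about z gives the same grasp; the last joint's range is limited). The gripper opens to 85 mm and grips with 20 to 120 N. Pads are 22 mm wide; open, the fingers measure 114 mm over their backs; the gripper's body (76 mm by 85 mm) begins 54 mm behind the grasp point. The pads swing forward as they close: fully open they stand 13 mm farther back than shut.
Start: joints at [1.216, 0.615, -0.013, 1.423, 0.008, 1.103, -0.04], TCP at [0.209, -0.615, 0.253] pointing down, gripper open.
Joint ranges: [-3.12, 3.12], [-0.3, 2.06], [-1.34, 1.32], [0.26, 2.42], [-1.36, 4.5], [0.01, 1.98], [-2.84, 2.84]. Speed limits (rad/s): [2.79, 2.79, 3.14, 3.14, 3.14, 3.14, 3.14].

## Interface

Orientations are given as a rotation vector (axis times angle).
In Python, from plant import bot gives the robot as it stands. The module is installed in compiled form; this text tells all that it offers.
- The arm moves only by the tool arm_command, never from a script. Its argument "series" is a list of rows, each a list of 6 numbers: the shift along the tool's x, y, z in cm, then the turn, a rotation vector about the tool's x, y, z in rad. A call has 1 to 12 rows; each row shifts and turns the commanded pose from where the row before left it, along the tool's axes as they then stand; what a row does not reach is not made up. A row lasts 1/8 s, in which the tool goes at most 62.5 mm and 10.7 degrees, less where a joint would pass 70% of its speed; a pose out of reach is approached as far as the arm can. A call with a gripper value outside its range is refused whole. "jaw" is the finger opening in cm, from 0 to 8.54, set as the call begins (left out, the last holds). The fingers move at their own pace and stop on an object; the grip force is fixed at half the most. Time passes only in rows, so rows that do not move let the fingers close. It gives the time, the measured TCP pose, the force, the opening and the grip force at its end, in the units of the state.
- bot.state(): the state, without advancing time (a new reading comes with each control period).
- bot.snapshot(name): name is "scene" or "side" or "wrist"; returns a dict with "frame" (400x640x3 uint8, blue, green, red), "K" (3x3 intrinsics, pixels), "world_to_cam" (4x4, takes a point from world to camera coordinates). Camera axes: x right, y up, looking along -z (the intrinsics and any distortion apply to the point x, -y, -z); pixel columns grow to the right and rows downward; lengths in m; the calibration is good to about 2 mm. A picture is of the moment at which its call begins. There is no depth.
- bot.hand_in(): hands the job in; it is judged then, once.
The state is a dict: "time": time; "qpos": joint angles; "joint_vel": joint speeds; "effort": joint torques, N m; "tool_pos": TCP position; "tool_rot": TCP orientation; "wrist_force": force on the tool from outside, world axes, zero at the start; "ft_torque": the same for the moment, N m; "width": finger opening in m; "grip_force": force on a finger pad.
Only numpy, scipy, OpenCV 4.12 (cv2) and the standard library are available. Lean on these libraries where they do the work, as an engineer would, in place of code of your own. Each camera call takes 0.05 s, during which the arm holds its last target. There are 200 camera calls.

## Working session

There is one attempt and no reset: what is moved stays moved. The work goes in short steps, Python scripts to look and compute and a tool call to move; the robot and the scene stay as the last step left them, time stands still between calls to the robot, and variables do not carry over. Pictures are saved under pics/ and viewed, at most 10 in all, crops included, and the job is handed in when it is done.

Besides the shell and the picture viewer there is one more tool, called after ">>>" in YAML: its name, and indented under it one key for each argument. arm_command: Moves the arm, as the interface text tells. Its arguments: {"type":"object","properties":{"series":{"type":"array"},"jaw":{"type":"number"}},"required":["series"]}

```bash
mkdir -p pics; cat > h.py <<'E'
import numpy as np, cv2
from scipy.spatial.transform import Rotation as R
from plant import bot
def ray(s,u,v):
    M=s["world_to_cam"];K=s["K"]
    d=np.linalg.inv(K)@[u,v,1.]; d=np.array([d[0],-d[1],-d[2]])
    return -M[:3,:3].T@M[:3,3], M[:3,:3].T@d
def onz(s,u,v,z):
    o,d=ray(s,u,v); return o+d*(z-o[2])/d[2]
def proj(s,p):
    M=s["world_to_cam"];c=M[:3,:3]@np.array(p)+M[:3,3]
    q=s["K"]@[c[0],-c[1],-c[2]];return q[:2]/q[2]
E
python3 - <<'E'
from h import *
import pickle
S={}
for n in("scene","side","wrist"):
    S[n]=bot.snapshot(n);cv2.imwrite(f"pics/{n}0.png",S[n]["frame"]); M=S[n]["world_to_cam"];print(n,[k for k in S[n]],ray(S[n],320,200))
pickle.dump(S,open("s0.pkl","wb"))
print(bot.state()["tool_pos"],R.from_rotvec(bot.state()["tool_rot"]).as_matrix(),bot.tcp_to_tips)
E
```

```text
scene ['frame', 'K', 'world_to_cam'] (array([1.114537  , 0.37836593, 0.9273432 ]), array([-0.48080255, -0.35991275, -0.79961095]))
side ['frame', 'K', 'world_to_cam'] (array([0.51837673, 0.66424692, 0.75483006]), array([ 0.12713445, -0.69836153, -0.70472277]))
wrist ['frame', 'K', 'world_to_cam'] (array([ 0.27196621, -0.59374237,  0.37372223]), array([-0.24878131, -0.09149927, -0.96427443]))
[ 0.20910897 -0.61488634  0.25240388] [[ 9.46744790e-01  3.21984331e-01 -6.26521911e-04]
 [ 3.21984940e-01 -9.46742950e-01  1.86652827e-03]
 [ 7.83765445e-06 -1.96885654e-03 -9.99998062e-01]] 0.022
```

View pics/scene0.png

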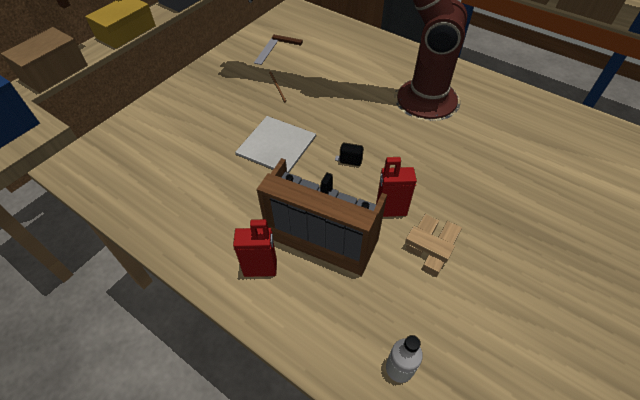

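View pics/side0.png

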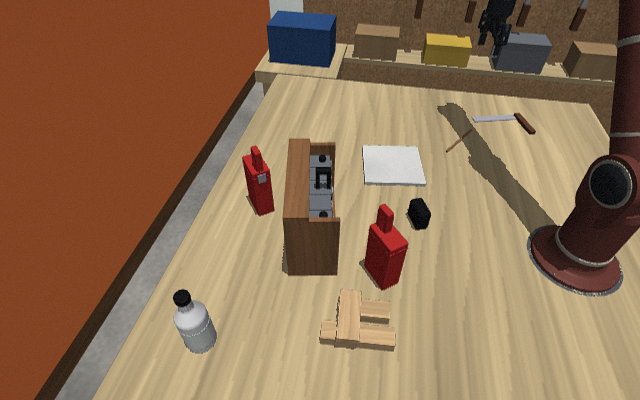

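Scene view: rack in the centre, black handle at about (327,182), white board (277,142), red look-alikes at (397,190) and (257,250). Side view: handle at (323,177), board (393,165), and a black loose object at (419,213).

```bash
python3 - <<'E'
from h import *
import pickle
S=pickle.load(open("s0.pkl","rb"))
for n in("scene","side"):
    s=S[n];f=s["frame"];hsv=cv2.cvtColor(f,cv2.COLOR_BGR2HSV)
    w=((hsv[...,1]<40)&(hsv[...,2]>140)).astype(np.uint8)
    cs=sorted(cv2.findContours(w[100:220].copy(),0,2,offset=(0,100))[0],key=cv2.contourArea)[-1:]
    for c in cs:
        P=np.array([onz(s,*p[0],.012)[:2] for p in c])
        r=cv2.minAreaRect((P*1000).astype(np.float32));print(n,"board",r)
    r=((hsv[...,1]>150)&((hsv[...,0]<5)|(hsv[...,0]>175))&(hsv[...,2]>80)).astype(np.uint8)
    for c in cv2.findContours(r,0,2)[0]:
        if 300<cv2.contourArea(c)<5000:
            p=max(c[:,0],key=lambda q:q[1]);print(n,"red bottom",p,onz(s,*p,0)[:2], "bbox",cv2.boundingRect(c))
print("handle",onz(S["scene"],327,176,.217),onz(S["side"],323,167,.217))
a,b=ray(S["scene"],419,213)
print("black",onz(S["scene"],350,160,.0),onz(S["side"],419,222,.0),"hs",onz(S["scene"],432,240,.03))
# rack upper rear edge etc
print("rack top L/R in scene z=.202:",[onz(S["scene"],u,v,.202)[:2].round(3) for u,v in((259,189),(376,224),(266,178),(381,210))])
A=cv2.resize(S["side"]["frame"][125:285,270:370],None,fx=3.7,fy=3.7,interpolation=2)
B=cv2.resize(S["scene"]["frame"][150:280,250:390],None,fx=3,fy=3,interpolation=2)
C=np.zeros((600,800,3),np.uint8);C[:A.shape[0],:A.shape[1]]=A;C[:B.shape[0],375:375+B.shape[1]]=B
cv2.imwrite("pics/c0.png",cv2.convertScaleAbs(C,alpha=1.6))
E
```

```text
scene board ((464.77764892578125, -272.0454406738281), (179.1677703857422, 178.4017791748047), 8.44730281829834)
scene red bottom [233 245] [ 0.80360932 -0.13553964] bbox (233, 228, 39, 18)
side board ((462.3565673828125, -273.10821533203125), (179.38511657714844, 182.53700256347656), 8.536402702331543)
side red bottom [382 289] [0.46223398 0.17488538] bbox (370, 204, 38, 86)
side red bottom [259 215] [0.80621574 0.00325646] bbox (242, 146, 32, 70)
handle [0.62473429 0.0321648  0.217     ] [0.62766039 0.02850453 0.217     ]
black [ 3.84733584e-01 -5.40371158e-02 -1.11022302e-16] [ 0.37809027 -0.05029591  0.        ] hs [0.5132019  0.27482478 0.03      ]
rack top L/R in scene z=.202: [array([ 0.732, -0.076]), array([0.661, 0.183]), array([ 0.699, -0.083]), array([0.624, 0.173])]
```

View pics/c0.png

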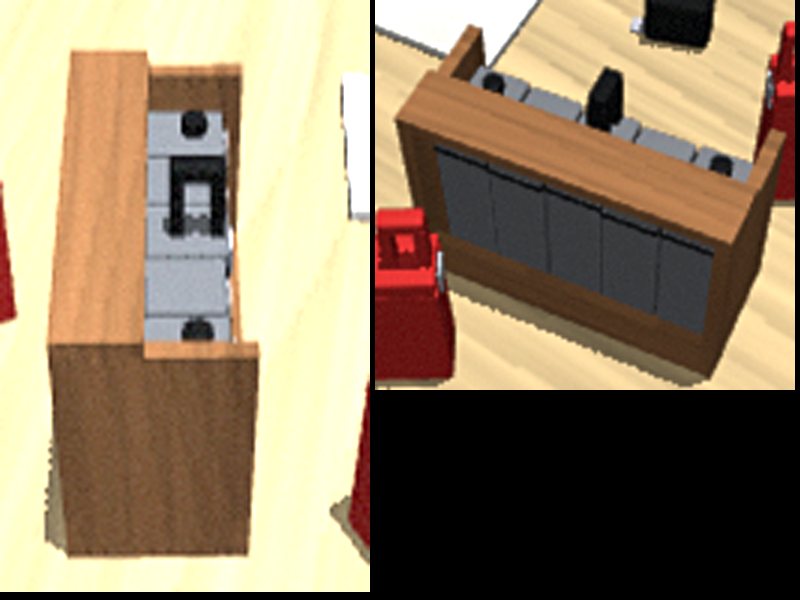

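>>> arm_command:
  series:
    - [3.6, -3.0, -0.8, 0, 0, 0]
    - [3.6, -3.0, -0.8, 0, 0, 0]
    - [3.6, -3.0, -0.8, 0, 0, 0]
    - [3.6, -3.0, -0.8, 0, 0, 0]
    - [3.6, -3.0, -0.8, 0, 0, 0]
    - [3.6, -3.0, -0.8, 0, 0, 0]
    - [3.6, -3.0, -0.8, 0, 0, 0]
    - [3.6, -3.0, -0.8, 0, 0, 0]
    - [3.6, -3.0, -0.6, 0, 0, 0]
    - [3.6, -3.0, -0.6, 0, 0, 0]
    - [3.6, -3.0, -0.6, 0, 0, 0]
    - [3.6, -3.0, -0.6, 0, 0, 0]
  jaw: 5

```text
time: 1.65
tool_pos: [0.5028, -0.1341, 0.3413]
tool_rot: [-3.099, -0.512, 0.001]
wrist_force: [-0.4, -0.1, 1.0]
width: 0.05
grip_force: 0.0
```

>>> arm_command:
  series:
    - [3.6, -3.0, 0, 0, 0, 0]
    - [3.6, -3.0, 0, 0, 0, 0]
    - [3.6, -3.0, 0, 0, 0, 0]
    - [2.8, -2.4, 0, 0, 0, 0.056]
    - [0, 0, 0, 0, 0, 0]
    - [0, 0, 0, 0, 0, 0]

```text
time: 2.4
tool_pos: [0.594, 0.0152, 0.3409]
tool_rot: [3.112, 0.425, -0.002]
wrist_force: [-0.4, -0.8, 0.9]
width: 0.0498
grip_force: 0.0
```

```bash
python3 - <<'E'
from h import *
import pickle
s=bot.snapshot("wrist");pickle.dump(s,open("w1.pkl","wb"))
cv2.imwrite("pics/w1.png",s["frame"]);st=bot.state();print(st["time"],st["tool_pos"],R.from_rotvec(st["tool_rot"]).as_matrix().round(4),st["qpos"],ray(s,320,200)[0])
E
```

```text
2.45 [0.59395361 0.01455018 0.34114632] [[ 9.638e-01  2.666e-01 -8.000e-04]
 [ 2.666e-01 -9.638e-01 -1.400e-03]
 [-1.200e-03  1.100e-03 -1.000e+00]] [ 0.04663276  0.46280699 -0.17499457  1.449454    0.08372653  1.23753037
 -1.43872754] [0.65807106 0.0330092  0.46228909]
```

View pics/w1.png

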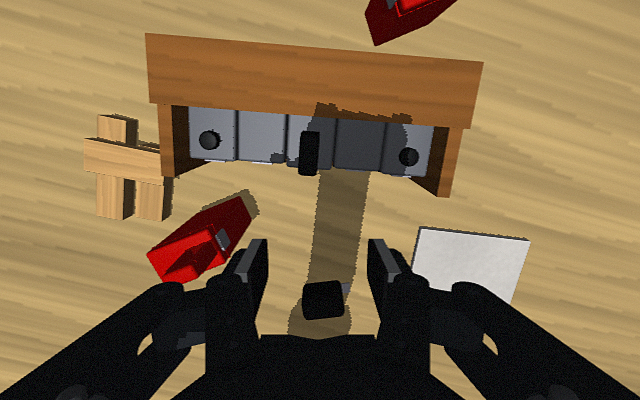

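Wrist view: rack seen from above, handle top at about (309,150), lid gaps near columns 237/288/334/386, knobs at (210,140) and (409,157), top-board front edge from (152,102) to (474,128).

```bash
python3 - <<'E'
from h import *
import pickle
s=pickle.load(open("w1.pkl","rb"));f=s["frame"];hsv=cv2.cvtColor(f,cv2.COLOR_BGR2HSV)
k=[onz(s,210,140,.17),onz(s,409,157,.17)];d=k[1]-k[0];print("knobs",k,"yaw",np.degrees(np.arctan2(-d[0],d[1]*1)) , (k[0]+k[1])/2)
# top-board front edge: last bright-orange row per column
P=[]
for u in list(range(195,300,6))+list(range(420,430,3)):
    col=(hsv[40:140,u,1]>90)&(hsv[40:140,u,2]>70)
    v=40+np.where(col)[0].max();P.append(onz(s,u,v+.5,.202)[:2])
vx,vy,x,y=cv2.fitLine(np.float32(P)*1000,cv2.DIST_HUBER,0,.01,.01).ravel();print("edge",np.degrees(np.arctan2(-vx*np.sign(vy),abs(vy))),x,y)
# back edge of top board
P=[]
for u in range(160,360,6):
    g=f[25:75,u].astype(int).sum(1);v=25+np.argmin(np.diff(g));P.append(onz(s,u,v+1,.202)[:2])
vx,vy,x,y=cv2.fitLine(np.float32(P)*1000,cv2.DIST_HUBER,0,.01,.01).ravel();print("back",np.degrees(np.arctan2(-vx*np.sign(vy),abs(vy))),x,y)
m=(hsv[...,2]<32).astype(np.uint8);n,l,st,c=cv2.connectedComponentsWithStats(m[100:200,270:350]);print(st,c+[270,100])
for v in range(128,178,6): print(v,f[v,290:345,:].sum(1).tolist())
E
```

```text
knobs [array([0.60989992, 0.12542634, 0.17      ]), array([ 0.64561009, -0.06263049,  0.17      ])] yaw -169.24809919428614 [0.62775501 0.03139792 0.17      ]
edge 11.13673 655.05426 49.312084
back 11.124319 696.96545 104.408134
[[   0    0   80  100 7014]
 [  14   15    4   47   81]
 [  64   19    4   26   47]
 [  28   31   22   45  830]
 [  64   46    2    2    3]
 [  62   49    3   18   24]
 [   2   62    1    1    1]] [[309.65098375 149.34274309]
 [285.75308642 137.95061728]
 [335.46808511 131.42553191]
 [308.34216867 152.75903614]
 [334.33333333 146.66666667]
 [333.16666667 156.95833333]
 [272.         162.        ]]
128 [395, 417, 417, 412, 410, 411, 415, 410, 411, 421, 411, 417, 417, 421, 416, 429, 385, 144, 182, 162, 176, 180, 172, 181, 169, 184, 176, 177, 182, 168, 182, 173, 176, 180, 161, 183, 184, 173, 183, 165, 177, 179, 176, 168, 137, 69, 55, 120, 142, 161, 168, 167, 183, 191, 190]
134 [420, 419, 416, 425, 413, 414, 420, 423, 421, 414, 333, 0, 22, 12, 43, 8, 8, 31, 22, 4, 34, 30, 40, 29, 16, 6, 1, 39, 30, 77, 162, 172, 176, 179, 174, 181, 172, 173, 174, 185, 176, 165, 16
[... 1178 characters left out ...]
 45, 17, 27, 52, 4, 14, 7, 92, 198, 166, 168, 164, 164, 170, 176, 164, 166, 166, 175, 165, 147, 137, 76, 70, 122, 167, 152, 177, 166, 172, 165, 176, 176, 186, 165]
170 [431, 451, 441, 446, 450, 442, 461, 431, 71, 0, 0, 0, 18, 36, 53, 64, 31, 27, 13, 25, 40, 35, 40, 47, 1, 11, 40, 217, 313, 230, 240, 243, 244, 267, 265, 271, 272, 278, 271, 270, 269, 259, 263, 266, 260, 261, 255, 253, 265, 261, 258, 266, 251, 258, 264]
176 [434, 436, 433, 429, 435, 444, 425, 424, 436, 432, 445, 451, 460, 464, 480, 479, 488, 486, 507, 504, 475, 356, 347, 404, 486, 455, 451, 449, 442, 401, 215, 220, 230, 228, 235, 222, 225, 231, 227, 224, 235, 211, 221, 242, 248, 252, 257, 243, 236, 262, 231, 253, 240, 259, 255]
```

```bash
python3 - <<'E'
import pickle,cv2
f=pickle.load(open("w1.pkl","rb"))["frame"]
cv2.imwrite("pics/c1.png",cv2.convertScaleAbs(cv2.resize(f[95:195,270:370],None,fx=6,fy=6,interpolation=0),alpha=2.))
E
```

```text
(no output)
```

View pics/c1.png

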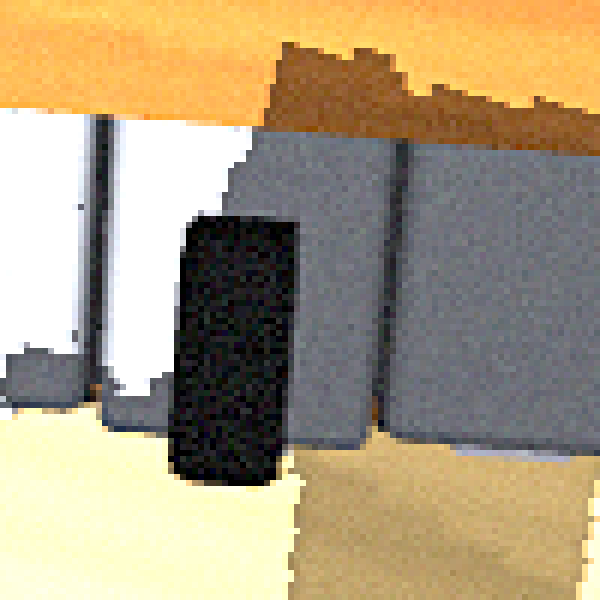

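Crop: handle top corners about (302,131),(320,132),(317,175),(299,173); gap lines (287,114)-(286,159) and (337,118)-(333,162).

```bash
python3 - <<'E'
from h import *
import pickle
s=pickle.load(open("w1.pkl","rb"));S=pickle.load(open("s0.pkl","rb"))
print(s["K"])
yaw=lambda a,b:np.degrees(np.arctan2((a-b)[1],(a-b)[0]))
for a,b in(((287.3,114.2),(285.8,159.2)),((337.2,118.3),(333,162.5))):
    A,B=onz(s,*a,.162),onz(s,*b,.162);print("gap",A[:2],B[:2],yaw(A,B))
C=np.array([onz(s,*p,.217)[:2] for p in((302,131.2),(320.2,131.7),(316.7,175.5),(299.2,173.8))]);print(C,C.mean(0))
print("widths",np.linalg.norm(C[0]-C[1]),np.linalg.norm(C[0]-C[3]),"yaw",yaw(C[0],C[3]),yaw(C[1],C[2]))
# side camera gap yaw check: rack topboard edges as seen by side (crop scale 3.7, origin 270,125)
q=lambda x,y,z:onz(S["side"],270+x/3.7,125+y/3.7,z)
A,B=q(147,52,.202),q(145,345,.202);print("side front edge",A[:2],B[:2],np.degrees(np.arctan2(-(A-B)[0],(A-B)[1])))
A,B=q(72,52,.202),q(50,345,.202);print("side back edge",A[:2],B[:2])
q=lambda x,y,z:onz(S["scene"],250+(x-375)/3,150+y/3,z)
A,B=q(431,72,.202),q(762,182,.202);print("scene front",A[:2],B[:2])
A,B=q(398,120,.202),q(730,243,.202);print("scene back",A[:2],B[:2])
E
```

```text
[[301.89825754   0.         317.19491283]
 [  0.         301.89825754 200.53099435]
 [  0.           0.           1.        ]]
gap [0.65243543 0.06105195] [0.6102793  0.05202285] 12.089086473792447
gap [0.66163688 0.01400449] [0.61973827 0.00587691] 10.978018456293258
[[0.64402727 0.04154083]
 [0.64753272 0.02753963]
 [0.6128366  0.02075499]
 [0.61033306 0.03501002]] [0.62868241 0.03121137]
widths 0.014433352960706575 0.03432129702696498 yaw 10.969383411498487 11.064277834878032
side front edge [ 0.68167484 -0.08848108] [0.62977876 0.17052626] -168.66994429055936
side back edge [ 0.73055566 -0.07895711] [0.67940938 0.1797453 ]
scene front [ 0.6865719  -0.08624973] [0.62842174 0.17020111]
scene back [ 0.73612183 -0.0760559 ] [0.68494053 0.17907686]
```

>>> arm_command:
  series:
    - [1.2, -0.3, 0, 0, 0, 0.076]
    - [1.3, -0.35, 1.5, 0, 0, 0]
    - [1.2, -0.35, 2.5, 0, 0, 0]
    - [0, 0, 2.5, 0, 0, 0]
    - [0, 0, 1.5, 0, 0, 0]
    - [0, 0, 0, 0, 0, 0]
    - [0, 0, 0, 0, 0, 0]
  jaw: 4

```text
time: 3.32
tool_pos: [0.6289, 0.0339, 0.2623]
tool_rot: [-3.127, -0.307, -0.003]
wrist_force: [0.1, -0.3, -0.1]
width: 0.0401
grip_force: 0.0
```

```bash
cat > st.py <<'E'
from h import *
st=bot.state();M=R.from_rotvec(st["tool_rot"]).as_matrix();print(st["time"],st["tool_pos"].round(4) if hasattr(st["tool_pos"],'round') else st["tool_pos"]);print(M.round(4).tolist(),np.round(st["qpos"],2),"F",np.round(st["wrist_force"],1),st["width"],st["grip_force"])
E
python3 st.py; python3 - <<'E'
from h import *
s=bot.snapshot("wrist");cv2.imwrite("pics/w2.png",cv2.convertScaleAbs(s["frame"][20:400,100:540],alpha=1.8))
E
```

```text
3.325 [0.6289 0.0339 0.2623]
[[0.9809, 0.1944, 0.002], [0.1944, -0.9809, 0.0002], [0.002, 0.0002, -1.0]] [ 0.    0.58 -0.15  1.47  0.09  1.1  -1.55] F [ 0.1 -0.3 -0.1] 0.04007960914683802 0.0
```

View pics/w2.png

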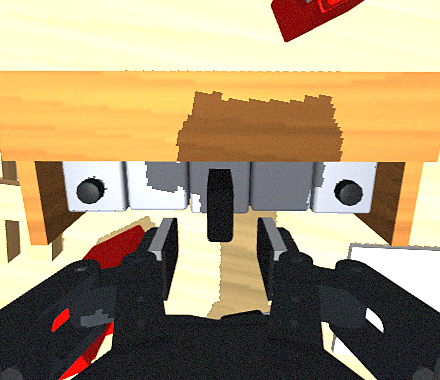

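Crop: handle at column 220, finger mid about 216; the rack edge is level, so yaw is right. A 2 mm sideways correction agrees with the pose reading.

>>> arm_command:
  series:
    - [0, 0.2, 1.5, 0, 0, 0]
    - [0, 0, 2.0, 0, 0, 0]
    - [0, 0, 2.0, 0, 0, 0]
    - [0, 0, 1.2, 0, 0, 0]
    - [0, 0, 0, 0, 0, 0]
    - [0, 0, 0, 0, 0, 0]

```text
time: 4.12
tool_pos: [0.6293, 0.0322, 0.1951]
tool_rot: [-3.126, -0.307, -0.003]
wrist_force: [-1.1, -0.5, -0.7]
width: 0.04
grip_force: 0.0
```

```bash
python3 st.py
```

```text
4.125 [0.6293 0.0322 0.1951]
[[0.9809, 0.1946, 0.0016], [0.1946, -0.9809, 0.0002], [0.0016, 0.0001, -1.0]] [ 0.    0.64 -0.15  1.56  0.11  0.95 -1.55] F [-1.1 -0.5 -0.7] 0.04001090725528051 0.0
```

Close, with steps of the opening.

>>> arm_command:
  series:
    - [0, 0, 0, 0, 0, 0]
    - [0, 0, 0, 0, 0, 0]
    - [0, 0, 0, 0, 0, 0]
  jaw: 2

```text
time: 4.5
tool_pos: [0.6288, 0.0322, 0.1947]
tool_rot: [-3.127, -0.307, -0.001]
wrist_force: [-0.1, 0.3, -0.2]
width: 0.02
grip_force: 0.0
```

>>> arm_command:
  series:
    - [0, 0, 0, 0, 0, 0]
    - [0, 0, 0, 0, 0, 0]
    - [0, 0, 0, 0, 0, 0]
    - [0, 0, 0, 0, 0, 0]
  jaw: 0.5

```text
time: 5.0
tool_pos: [0.6288, 0.0323, 0.1947]
tool_rot: [-3.126, -0.307, -0.001]
wrist_force: [-1.0, 0.8, 3.3]
width: 0.0149
grip_force: 58.8
```

```bash
python3 st.py; python3 - <<'E'
# lip pivot in tool frame, rows for 25 deg rotation about lip edge: handle mid -> lip rear edge x=-23..(-20-3), z lip .046
import numpy as np
px,pz=-0.023,0.1951-0.046   # tool x, tool z of pivot from TCP
n=12;a=np.radians(26)/n
# tool frame: x fwd, z down ; top goes to -x : world up'=( -sin,cos). rotation about tool y
from scipy.spatial.transform import Rotation as R
for sg in(1,-1):
    r=R.from_rotvec([0,sg*a,0]);p=np.array([px,0,pz]);t=p-r.apply(p);print(sg,t*100,a, "tool z->",r.apply([0,0,1]))
E
```

```text
5.0 [0.6288 0.0323 0.1947]
[[0.9809, 0.1946, 0.0005], [0.1946, -0.9809, 0.0003], [0.0005, -0.0002, -1.0]] [ 0.    0.64 -0.15  1.56  0.11  0.95 -1.56] F [-1.   0.8  3.3] 0.014889010431814077 58.773369044065475
1 [-0.56533856  0.         -0.0762954 ] 0.03781546712654381 tool z-> [0.03780646 0.         0.99928508]
-1 [0.56204993 0.         0.0976143 ] 0.03781546712654381 tool z-> [-0.03780646  0.          0.99928508]
```

>>> arm_command:
  series:
    - [0, 0, -0.2, 0, 0, 0]
    - [-0.57, 0, -0.08, 0, 0.038, 0]
    - [-0.57, 0, -0.08, 0, 0.038, 0]
    - [-0.57, 0, -0.08, 0, 0.038, 0]
    - [-0.57, 0, -0.08, 0, 0.038, 0]
    - [0, 0, 0, 0, 0, 0]

```text
time: 5.75
tool_pos: [0.6051, 0.0273, 0.1976]
tool_rot: [-3.103, -0.305, -0.233]
wrist_force: [0.2, 0.1, -1.4]
width: 0.0153
grip_force: 58.6
```

```bash
python3 st.py; python3 - <<'E'
from h import *
A=cv2.resize(bot.snapshot("side")["frame"][125:285,270:430],(400,400),interpolation=2)
B=cv2.resize(bot.snapshot("scene")["frame"][130:280,250:400],(400,400),interpolation=2)
cv2.imwrite("pics/t1.png",cv2.convertScaleAbs(np.hstack([A,B]),alpha=1.6))
E
```

```text
5.75 [0.6051 0.0273 0.1976]
[[0.97, 0.1944, 0.1463], [0.1922, -0.9809, 0.029], [0.1491, -0.0, -0.9888]] [ 0.03  0.55 -0.16  1.75  0.11  0.7  -1.55] F [ 0.2  0.1 -1.4] 0.01528447405242157 58.594911843538284
```

View pics/t1.png

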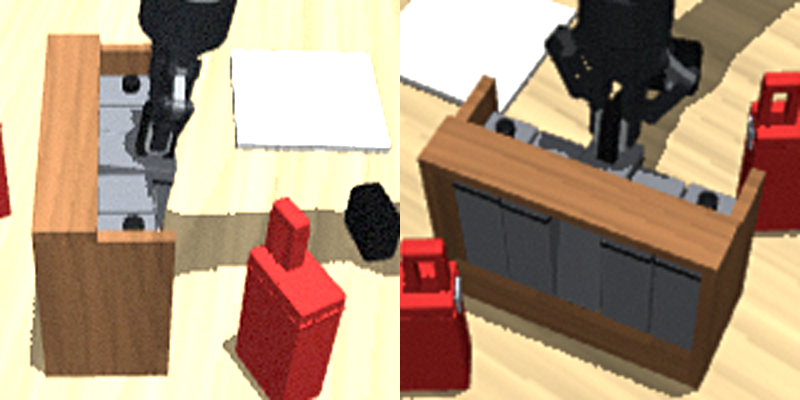

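The case tilts alone, at about 8.6°, with its neighbours still standing. Next I tilt to 26°.

>>> arm_command:
  series:
    - [-0.57, 0, -0.08, 0, 0.038, 0]
    - [-0.57, 0, -0.08, 0, 0.038, 0]
    - [-0.57, 0, -0.08, 0, 0.038, 0]
    - [-0.57, 0, -0.08, 0, 0.038, 0]
    - [-0.57, 0, -0.08, 0, 0.038, 0]
    - [-0.57, 0, -0.08, 0, 0.038, 0]
    - [-0.57, 0, -0.08, 0, 0.038, 0]
    - [-0.57, 0, -0.08, 0, 0.038, 0]
    - [0, 0, 0, 0, 0, 0]

```text
time: 6.98
tool_pos: [0.5611, 0.0187, 0.191]
tool_rot: [-3.005, -0.295, -0.693]
wrist_force: [0.1, -0.5, -3.1]
width: 0.0149
grip_force: 58.6
```

```bash
python3 st.py
```

```text
6.975 [0.5611 0.0187 0.191 ]
[[0.8818, 0.1945, 0.4296], [0.1747, -0.9809, 0.0854], [0.438, -0.0002, -0.899]] [ 0.1   0.44 -0.19  2.11  0.11  0.15 -1.53] F [ 0.1 -0.5 -3.1] 0.014856486792692454 58.625584691762924
```

>>> arm_command:
  series:
    - [0, 0, -0.7, 0, 0, 0]
    - [0, 0, -0.7, 0, 0, 0]
    - [0, 0, -0.6, 0, 0, 0]
    - [0, 0, 0, 0, 0, 0]

```text
time: 7.48
tool_pos: [0.5532, 0.0171, 0.2104]
tool_rot: [-3.003, -0.295, -0.699]
wrist_force: [1.4, -0.4, -2.3]
width: 0.0153
grip_force: 58.6
```

```bash
python3 st.py
```

```text
7.475 [0.5532 0.0171 0.2104]
[[0.8801, 0.1944, 0.4331], [0.1745, -0.9809, 0.0856], [0.4415, 0.0002, -0.8973]] [ 0.12  0.4  -0.21  2.11  0.1   0.19 -1.52] F [ 1.4 -0.4 -2.3] 0.01533697669659878 58.621977120637894
```

>>> arm_command:
  series:
    - [0, 0, -0.7, 0, 0, 0]
    - [0, 0, -0.8, 0, 0, 0]
    - [0, 0, -0.8, 0, 0, 0]
    - [0, 0, -0.8, 0, 0, 0]
    - [0, 0, -0.8, 0, 0, 0]
    - [0, 0, -0.8, 0, 0, 0]
    - [0, 0, -0.8, 0, 0, 0]
    - [0, 0, -0.8, 0, 0, 0]
    - [0, 0, -0.7, 0, 0, 0]
    - [0, 0, 0, 0, 0, 0]

```text
time: 8.72
tool_pos: [0.5229, 0.0111, 0.2731]
tool_rot: [-3.003, -0.295, -0.699]
wrist_force: [-0.2, -0.4, -2.6]
width: 0.0152
grip_force: 58.7
```

```bash
python3 st.py; python3 - <<'E'
from h import *
A=cv2.resize(bot.snapshot("side")["frame"][105:285,270:450],(400,400),interpolation=2)
B=cv2.resize(bot.snapshot("scene")["frame"][110:280,250:420],(400,400),interpolation=2)
cv2.imwrite("pics/t2.png",cv2.convertScaleAbs(np.hstack([A,B]),alpha=1.6))
E
```

```text
8.725 [0.5229 0.0111 0.2731]
[[0.8801, 0.1944, 0.4331], [0.1746, -0.9809, 0.0856], [0.4414, 0.0003, -0.8973]] [ 0.22  0.26 -0.3   2.1   0.04  0.35 -1.47] F [-0.2 -0.4 -2.6] 0.015196475665975085 58.65843415260315
```

View pics/t2.png

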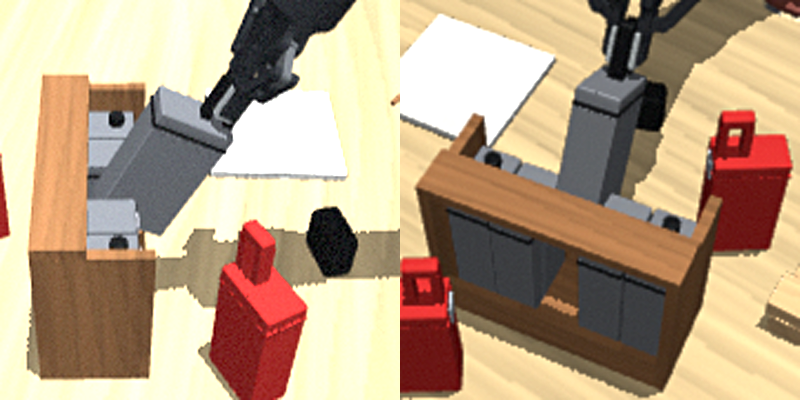

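The case is out: foot above the lip, and all four others still standing. Rotating upright about the grasp swings the foot forward, clear of the row.

>>> arm_command:
  series:
    - [0, 0, -0.3, 0, -0.04, 0]
    - [0, 0, -0.3, 0, -0.04, 0]
    - [0, 0, -0.3, 0, -0.04, 0]
    - [0, 0, 0, 0, -0.04, 0]
    - [0, 0, 0, 0, -0.04, 0]
    - [0, 0, 0, 0, -0.04, 0]
    - [0, 0, 0, 0, -0.04, 0]
    - [0, 0, 0, 0, -0.04, 0]
    - [0, 0, 0, 0, -0.04, 0]
    - [0, 0, 0, 0, -0.04, 0]
    - [0, 0, 0, 0, -0.04, 0]
    - [0, 0, 0, 0, -0.017, 0]

```text
time: 10.32
tool_pos: [0.5199, 0.0107, 0.2802]
tool_rot: [-3.126, -0.307, 0.001]
wrist_force: [0.2, 0.3, -2.3]
width: 0.0151
grip_force: 58.6
```

```bash
python3 st.py
```

```text
10.325 [0.5199 0.0107 0.2802]
[[0.9808, 0.1948, -0.0009], [0.1948, -0.9808, 0.0002], [-0.0008, -0.0004, -1.0]] [ 0.11  0.4  -0.25  1.75  0.11  1.01 -1.55] F [ 0.2  0.3 -2.3] 0.015071660234883273 58.594641387462616
```

>>> arm_command:
  series:
    - [-2, 0, 0, 0, 0, 0]
    - [-3, 0.5, 0, 0, 0, 0]
    - [-1.5, 2, 0, 0, 0, 0]
    - [-0.8, 3, 0, 0, 0, 0]
    - [-0.8, 3, 0, 0, 0, 0]
    - [-0.8, 3, 0, 0, 0, 0]
    - [-0.8, 3, 0, 0, 0, 0]
    - [-0.8, 3, 0, 0, 0, 0]
    - [-0.8, 3, 0, 0, 0, 0]
    - [-0.8, 3, 0, 0, 0, 0]
    - [-0.5, 2, 0, 0, 0, 0]
    - [-0.2, 1.1, 0, 0, 0, 0.047]

```text
time: 11.82
tool_pos: [0.4452, -0.2768, 0.2805]
tool_rot: [3.133, 0.227, -0.001]
wrist_force: [-0.0, 0.3, -2.1]
width: 0.0152
grip_force: 58.7
```

>>> arm_command:
  series:
    - [0, 0, 1, 0, 0, 0]
    - [0, 0, 1.5, 0, 0, 0]
    - [0, 0, 1.5, 0, 0, 0]
    - [0, 0, 0, 0, 0, 0]
    - [0, 0, 0, 0, 0, 0]

```text
time: 12.45
tool_pos: [0.4458, -0.2751, 0.2409]
tool_rot: [3.133, 0.235, -0.001]
wrist_force: [0.2, 0.1, -2.0]
width: 0.015
grip_force: 58.6
```

```bash
python3 st.py; python3 - <<'E'
from h import *
A=bot.snapshot("side");B=bot.snapshot("scene")
import pickle;pickle.dump((A,B),open("p.pkl","wb"))
for n,s in(("side",A),("scene",B)): print(n,proj(s,[.464,-.2725,.012]))
a=cv2.resize(A["frame"][40:240,300:500],(400,400),interpolation=2)
b=cv2.resize(B["frame"][0:200,180:380],(400,400),interpolation=2)
cv2.imwrite("pics/t3.png",cv2.convertScaleAbs(np.hstack([a,b]),alpha=1.6))
E
```

```text
12.45 [ 0.4458 -0.2751  0.2409]
[[0.9889, 0.1489, -0.0003], [0.1489, -0.9889, -0.0003], [-0.0004, 0.0002, -1.0]] [ 0.61  0.44 -0.14  1.8   0.08  0.91 -0.99] F [ 0.2  0.1 -2. ] 0.015032102002809498 58.60024005174637
side [391.60807542 163.03551864]
scene [275.91248483 142.06912353]
```

View pics/t3.png

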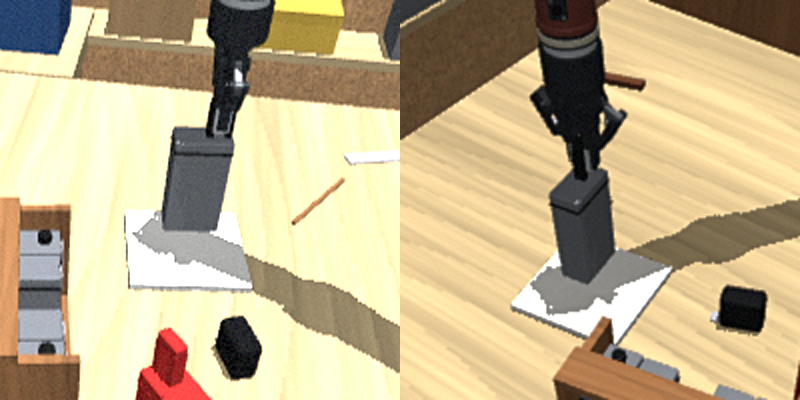

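The case hangs over the board in both views, seemingly upright. I'll check that its edges match a vertical line.

```bash
python3 - <<'E'
from h import *
import pickle
A,B=pickle.load(open("p.pkl","rb"))
ux=np.array([.989,.149,0]);uy=np.array([-.149,.989,0]);c=np.array([.4458,-.2751,.0])+.02*ux
for n,s,(ox,oy) in(("side",A,(300,40)),("scene",B,(180,0))):
    off=0 if n=="side" else 400
    for sx in(1,-1):
        for sy in(1,-1):
            p=c+sx*.04*ux+sy*.023*uy
            print(n,sx,sy,[((proj(s,p+[0,0,z])-[ox,oy])*2+[off,0]).round() for z in(.058,.208)])
E
```

```text
side 1 1 [array([161., 231.]), array([174., 143.])]
side 1 -1 [array([159., 212.]), array([171., 125.])]
side -1 1 [array([215., 232.]), array([233., 144.])]
side -1 -1 [array([211., 214.]), array([228., 126.])]
scene 1 1 [array([588., 285.]), array([576., 203.])]
scene 1 -1 [array([561., 275.]), array([546., 193.])]
scene -1 1 [array([615., 251.]), array([607., 168.])]
scene -1 -1 [array([589., 241.]), array([578., 159.])]
```

The prediction matches to about 1–2 px, so it is upright. Lowering.

>>> arm_command:
  series:
    - [-0.2, 0, 1, 0, 0, 0]
    - [0, 0, 1.2, 0, 0, 0]
    - [0, 0, 1.2, 0, 0, 0]
    - [0, 0, 0.7, 0, 0, 0]
    - [0, 0, 0.3, 0, 0, 0]
    - [0, 0, 0, 0, 0, 0]
    - [0, 0, 0, 0, 0, 0]

```text
time: 13.42
tool_pos: [0.4437, -0.2758, 0.1971]
tool_rot: [3.132, 0.234, -0.0]
wrist_force: [1.2, 0.5, -2.7]
width: 0.0156
grip_force: 58.7
```

```bash
python3 st.py
```

```text
13.425 [ 0.4437 -0.2758  0.1971]
[[0.9889, 0.1483, -0.0001], [0.1483, -0.9889, -0.0005], [-0.0002, 0.0005, -1.0]] [ 0.61  0.49 -0.13  1.86  0.09  0.8  -1.  ] F [ 1.2  0.5 -2.7] 0.015639786085131842 58.65994065999985
```

Not yet touching. I'll lower in 1 mm rows and watch the force.

>>> arm_command:
  series:
    - [0, 0, 0.1, 0, 0, 0]
    - [0, 0, 0.05, 0, 0, 0]
    - [0, 0, 0, 0, 0, 0]

```text
time: 13.8
tool_pos: [0.4434, -0.2757, 0.1953]
tool_rot: [3.133, 0.234, -0.002]
wrist_force: [-0.5, -0.8, -2.2]
width: 0.0152
grip_force: 58.7
```

```bash
python3 st.py
```

```text
13.8 [ 0.4434 -0.2757  0.1953]
[[0.9889, 0.1483, -0.0009], [0.1483, -0.9889, -0.0002], [-0.001, 0.0, -1.0]] [ 0.61  0.49 -0.13  1.86  0.09  0.79 -1.  ] F [-0.5 -0.8 -2.2] 0.01523302439984295 58.659421652555466
```

>>> arm_command:
  series:
    - [0, 0, 0.05, 0, 0, 0]
    - [0, 0, 0.05, 0, 0, 0]
    - [0, 0, 0, 0, 0, 0]

```text
time: 14.18
tool_pos: [0.4434, -0.2757, 0.1947]
tool_rot: [3.133, 0.234, -0.001]
wrist_force: [-1.1, 1.1, 2.3]
width: 0.0151
grip_force: 59.2
```

```bash
python3 st.py
```

```text
14.175 [ 0.4434 -0.2757  0.1947]
[[0.9889, 0.1483, -0.0007], [0.1483, -0.9889, -0.0004], [-0.0008, 0.0003, -1.0]] [ 0.61  0.49 -0.13  1.86  0.09  0.79 -1.  ] F [-1.1  1.1  2.3] 0.015091155719386783 59.21389505267143
```

Contact. Release and check before lifting.

>>> arm_command:
  series:
    - [0, 0, 0, 0, 0, 0]
    - [0, 0, 0, 0, 0, 0]
    - [0, 0, 0, 0, 0, 0]
    - [0, 0, 0, 0, 0, 0]
  jaw: 4.5

```text
time: 14.68
tool_pos: [0.4435, -0.2757, 0.1942]
tool_rot: [3.133, 0.234, -0.001]
wrist_force: [0.2, 1.2, 0.7]
width: 0.0448
grip_force: 0.0
```

>>> arm_command:
  series:
    - [0, 0, -1, 0, 0, 0]
    - [0, 0, -1.5, 0, 0, 0]
    - [0, 0, -2, 0, 0, 0]
    - [0, 0, -2.5, 0, 0, 0]
    - [0, 0, -3, 0, 0, 0]
    - [0, 0, -2, 0, 0, 0]
    - [0, 0, 0, 0, 0, 0]
    - [0, 0, 0, 0, 0, 0]

```text
time: 15.68
tool_pos: [0.4431, -0.2754, 0.3139]
tool_rot: [-3.133, -0.234, 0.003]
wrist_force: [0.4, -0.4, -0.4]
width: 0.0448
grip_force: 0.0
```

```bash
python3 st.py; python3 - <<'E'
from h import *
A=bot.snapshot("side");B=bot.snapshot("wrist")
a=cv2.resize(A["frame"][60:300,260:500],(400,400),interpolation=2)
b=cv2.resize(B["frame"][0:400,120:520],(400,400))
print("board ctr in wrist crop",proj(B,[.464,-.2725,.012])-[120,0],"lid ctr expect",proj(B,[.464,-.2725,.162])-[120,0])
cv2.imwrite("pics/t4.png",cv2.convertScaleAbs(np.hstack([a,b]),alpha=1.6))
E
```

```text
15.675 [ 0.4431 -0.2754  0.3139]
[[0.9889, 0.1483, -0.0017], [0.1483, -0.9889, 0.0002], [-0.0017, -0.0005, -1.0]] [ 0.62  0.36 -0.15  1.69  0.06  1.09 -0.97] F [ 0.4 -0.4 -0.4] 0.044770935269889664 0.0
board ctr in wrist crop [197.64275658 150.08429167] lid ctr expect [197.59507421 167.90755578]
```

View pics/t4.png

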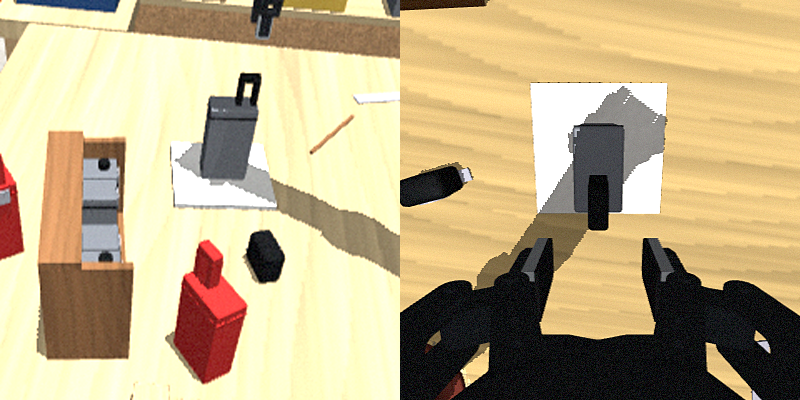

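The case stands upright and free, with its lid centre at about (199,168) against an expected (198,168). The four others stand in the rack and the gripper is clear.

```bash
python3 -c "
from plant import bot
print(bot.hand_in())"
```

```text
the job is handed in; nothing more can be done
None
```

The middle case was tilted about 26° forward, pulled free and set down upright within a few millimetres of the white board's centre. Its neighbours are still standing in the rack, and I handed the job in at about 16 s with the gripper clear.

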